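# Corner check of a spring dial scale

### The job

The portion scale's tray has just been washed and put back, so check that the scale runs freely: with the fingertips press the tray down near its left corner on the dial side (left as you face the dial) until the pointer stands inside the red band on the dial, hold it there for about a second without running well past the band, then let the tray come right up so that the pointer returns to zero. Then do the same at the corner diagonally opposite (back right), and finish clear of the scale with the pointer at zero. Only press: do not lift or shift the scale, and leave everything else on the bench where it is.

Things in the scene. Friction and masses are not known exactly. Their poses are not given: they have to be found in the camera images.
- scale: Stainless spring dial portion scale, about 3.6 kg, standing loose on four rubber feet. Origin: on the bench under the centre of the square tray; z up; its +x is the side with the round white dial (170 mm across, facing +x and sloping back 45 degrees, centre 190 mm in +x and 92 mm up), which reaches 255 mm in +x. As you face the dial, left is the scale's -y and right its +y
- tray: The scale's square metal tray, 200 x 200 mm, top 165 mm above the bench; origin at the centre of its flat top, axes as the scale's. It only moves straight down, staying level wherever it is pressed, up to 24 mm, on a spring: 12 mm and 9.8 N per kg on the dial (8.2 N per 10 mm, no preload, damping about 25 N s/m); let go, it rises to zero by itself in under half a second
- corner_dial_left (a point): The first place to press: on the tray's top, 28 mm in from both edges at the left corner on the dial side (scale's +x, -y). Moves with the tray
- corner_back_right (a point): The second place to press: on the tray's top, 28 mm in from both edges at the right corner away from the dial (scale's -x, +y). Moves with the tray
- pointer (a joint): Turn of the black pointer, rad, clockwise as you face the dial; 0 = zero, pointing up the slope of the dial. Geared to the tray: 0.218 rad per mm of tray travel, 2.618 rad per kg (a tick each 100 g = 15 degrees, longer ticks each 500 g)
- band (a joint): Turn of the red portion band's middle on the same dial, rad, same zero and sense as the pointer. The band is 45 degrees (300 g) wide, so it reaches 0.393 rad to either side of this. It stays where it is set, between about 0.5 and 1.3 kg
- pointer_tip (a point): Tip of the black pointer, 66 mm from the dial's centre
- band_mid (a point): Middle of the red band, 66 mm from the dial's centre; its y axis runs clockwise along the dial there
- tub: Bystander: cream jar with white cap, 84 mm across, 85 mm high, origin under its centre
- nozzle_a: Bystander: steel piping nozzle, a cone 29 mm across and 42 mm high, standing on its wide end, origin under its centre
- nozzle_b: Bystander: another such nozzle
- palette_knife: Bystander: palette knife 305 mm long with orange handle, lying, 18 mm high, origin under its middle, blade to its +x
- scraper: Bystander: steel bench scraper 140 x 90 mm with black round grip, lying, 20 mm high
- mould: Bystander: clear grey chocolate mould 135 x 275 x 22 mm

How it is judged (in metres and radians):
On the way, in this order (a step that is already met when the one before it is completed fails the run):
1. the tray is pressed with the fingers near the dial-side left corner, pointer inside the red band (distance between pointer_tip and band_mid below 0.026 m and contact force between the fingers and tray above 2 N and horizontal distance between the grasp point and corner_dial_left below 0.06 m), for 0.5 s.
2. the tray is let go and the pointer is back at zero (within 50 g) (value of joint pointer below 0.131 rad and contact force between anything else and tray below 0.2 N), for 0.1 s.
3. the tray is pressed with the fingers near the back right corner, pointer inside the red band (distance between pointer_tip and band_mid below 0.026 m and contact force between the fingers and tray above 2 N and horizontal distance between the grasp point and corner_back_right below 0.06 m), for 0.5 s.
At the end, for the whole second after the job is handed in: the tray is free and up with the pointer within 50 g of zero; the scale stands level and at rest within 20 mm of where it was (all of step 2 and linear speed of scale below 0.01 m/s and distance of scale from where it was at the start of the episode below 0.02 m and angle between scale's own z axis and vertical below 0.05 rad); the robot touches nothing.
It fails at once if the pointer runs more than 150 g past the end of the red band (y of pointer_tip in the frame of band_mid above 0.0467 m).
It fails at once if the scale is shifted, carried (more than 20 mm), lifted (more than 8 mm) or tipped (height (world z) of scale above 0.008 m or distance of scale from where it was at the start of the episode above 0.02 m or angle between scale's own z axis and vertical above 0.1 rad).
It fails at once if something else on the bench is moved more than 20 mm or lifted (distance of any of tub, nozzle_a, nozzle_b, palette_knife, scraper, mould from where it was at the start of the episode above 0.02 m).
It also fails if it takes over 56 s, if anything falls off the work surface, if the arm or the gripper's body presses on something with over 40 N, if the wrist force passes 120 N, or if a joint passes its speed limit or range.

### The arm

A 7-joint arm with a two-finger parallel gripper is mounted at the origin on the work surface. World frame = base frame: x ahead of the robot, y to its left, z up, the work surface at z = 0. Lengths are in mm, angles in rad, forces in N, time in s.
With the tool pointing down it reaches from about 425 to 1025 mm from the base axis. Payload 9.4 kg.
Tool frame: the origin (TCP) lies on the centre line of the jaws, within the pads' length; the fingertips stand ahead of it and the grasp point (between the pads) lies 5 mm behind it (arm.tip_reach is the z of the fingertips in the tool frame, in mm); z points along the fingers, y is the line along which they close (so a half turn about z gives the same grasp; the last joint's range is limited). The gripper opens to 85 mm and grips with 20 to 120 N. Pads are 22 mm wide; open, the fingers measure 114 mm over their backs; the gripper's body (76 mm by 85 mm) begins 54 mm behind the grasp point. The pads swing forward as they close: fully open they stand 13 mm farther back than shut.
Start: joints at [1.243, 0.599, -0.003, 1.599, 0.002, 0.943, -0.08], TCP at [179.921, -702.32, 245.275] pointing down, gripper open.
Joint ranges: [-2.57, 2.57], [-0.35, 1.97], [-1.29, 1.29], [0.11, 2.56], [-1.05, 4.19], [0.11, 1.86], [-2.63, 2.63]. Speed limits (rad/s): [2.22, 2.22, 3.01, 3.01, 3.14, 3.14, 3.14].

### API

Orientations are given as a rotation vector (axis times angle).
In Python, from cell import status, eyes, ticket, arm gives the robot as it stands.
- The arm moves only by the tool carry_out, never from a script. Its argument "deltas" is one flat list of numbers, 5 for each row, row after row: the shift along the tool's x, y, z in m, then the turn about the tool's z in rad, then the closure in counts, from 0 (fully open) to 255 (shut). A call has 1 to 12 rows; each row shifts and turns the commanded pose from where the row before left it, along the tool's axes as they then stand; what a row does not reach is not made up. A row lasts 1/12 s, in which the tool goes at most 41.7 mm and 7.16 degrees, less where a joint would pass 70% of its speed; a pose out of reach is approached as far as the arm can. A call with a gripper value outside its range is refused whole. The fingers move at their own pace and stop on an object; "force" is the grip in N (left out, the last holds). Time passes only in rows, so rows that do not move let the fingers close. It gives the time, the measured TCP pose, the force, the opening and the grip force at its end, in the units of the state.
- status.state(): the state, without advancing time (a new reading comes with each control period).
- eyes.camera(name): name is "side" or "top" or "wrist"; returns (picture, depth): 400x640x3 uint8, red, green, blue; 400x640 float32, mm along the optical axis (not along the pixel's ray), 0 where there is no reading.
- eyes.camera_model(name): a dict with "mtx" (3x3 intrinsics, pixels), "origin" and "rotation" of the camera in the world; the wrist camera has in their place "T_tool_cam" (4x4, takes a point from camera to tool coordinates, whose origin is the TCP and whose axes are the flange's). Camera axes: x right, y up, looking along -z (the intrinsics and any distortion apply to the point x, -y, -z); pixel columns grow to the right and rows downward; lengths in mm; the calibration is good to about 2 mm. A picture is of the moment at which its call begins: read the wrist's pose just before it. camera_model takes no time and is no camera call.
- ticket.job_done(): hands the job in; it is judged then, once.
The state is a dict: "clock": time; "joint_pos": joint angles; "joint_vel": joint speeds; "joint_torque": joint torques, N m; "ee_pos": TCP position; "ee_rot": TCP orientation; "contact_force": force on the tool from outside, world axes, zero at the start; "wrist_torque": the same for the moment, N m; "gripper_width": opening from 0.0 (shut) to 1.0 (fully open); "gripper_force": force on a finger pad.
Only numpy, scipy, OpenCV 4.12 (cv2) and the standard library are available. Lean on these libraries where they do the work, as an engineer would, in place of code of your own. Each camera call takes 0.05 s, during which the arm holds its last target. There are 200 camera calls.

## Working session

There is one attempt and no reset: what is moved stays moved. The work goes in short steps, Python scripts to look and compute and a tool call to move; the robot and the scene stay as the last step left them, time stands still between calls to the robot, and variables do not carry over. Pictures are saved under pics/ and viewed, at most 10 in all, crops included, and the job is handed in when it is done.

Besides the shell and the picture viewer there is one more tool, called after "Emit:" by a JSON object that holds its "op" and its "data", one argument or row to a line. carry_out: Moves the arm, as the interface text tells. Its arguments: {"type":"object","properties":{"deltas":{"type":"array","items":{"type":"number"}},"force":{"type":"number"}},"required":["deltas"]}

```bash
ls; mkdir -p pics
python3 - <<'E'
from cell import status, eyes, ticket, arm
import cv2, numpy as np
print(status.state(), arm.tip_reach)
for n in ("top","side"):
    p,d=eyes.camera(n); cv2.imwrite(f"pics/{n}0.png",p[:,:,::-1]); np.savez(f"{n}0.npz",p=p,d=d)
    m=eyes.camera_model(n); print(n,m)
E
```

```text
pics
{'clock': 0.0, 'joint_pos': array([ 1.24331583,  0.60015723, -0.00252808,  1.60014446,  0.00179844,
        0.94288965, -0.07977036]), 'joint_vel': array([ 0.00010514, -0.00106672, -0.00088904,  0.00116038,  0.00076711,
       -0.00089131, -0.00118095]), 'joint_torque': array([ 4.46700487e-04, -7.76452804e+01,  1.56492636e+00, -2.58010876e+01,
        1.22935436e-02,  8.89248069e-03, -2.41729589e-05]), 'ee_pos': array([ 179.779411  , -701.88520951,  244.3887558 ]), 'ee_rot': array([-3.11536764e+00, -3.92815220e-01,  5.50577907e-04]), 'contact_force': array([-0.21477046,  0.72273654,  0.29194623]), 'wrist_torque': array([-0.03228905, -0.0163901 , -0.00480939]), 'gripper_force': 0.0, 'gripper_width': 1.0039481014375913} 14.0
top {'mtx': array([[439.31573184,   0.        , 321.23302766],
       [  0.        , 439.31573184, 198.4797939 ],
       [  0.        ,   0.        ,   1.        ]]), 'origin': array([ 472.24982014, -108.35391127, 1237.21720279]), 'rotation': array([ 0.07633979, -0.09925069, -1.57936506])}
side {'mtx': array([[361.01788056,   0.        , 319.65663659],
       [  0.        , 361.01788056, 200.56688471],
       [  0.        ,   0.        ,   1.        ]]), 'origin': array([415.86736149, 646.75675612, 745.43461038]), 'rotation': array([ 0.12396801, -1.28297593, -2.63760983])}
```

View pics/top0.png

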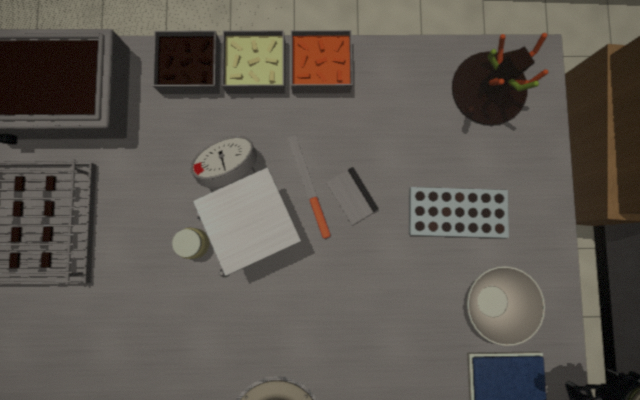

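View pics/side0.png

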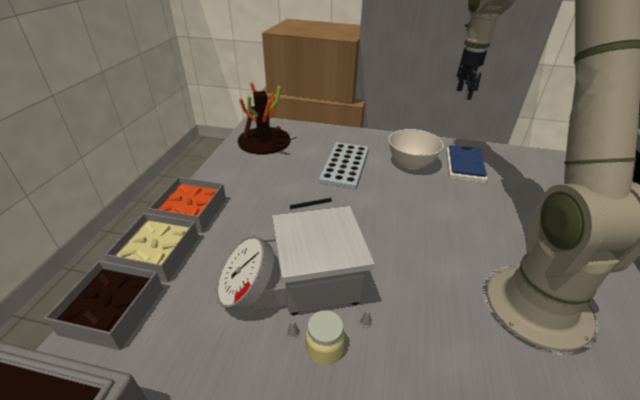

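The top view shows the tray with corners near (266,170), (299,240), (224,272) and (194,206). The dial is near (223,160) with the red band at about (199,169). The side view shows the pointer toward the tray and the band at about (243,292). The jar and nozzles are on the scale's +y side. Next I'll work out the scale pose and the band angle.

```bash
cat > h.py <<'E'
import numpy as np, cv2
from scipy.spatial.transform import Rotation as R
from cell import status, eyes, arm
def rays(name, uv):
    m=eyes.camera_model(name); K=m["mtx"]; uv=np.atleast_2d(uv).astype(float)
    x=(uv[:,0]-K[0,2])/K[0,0]; y=(uv[:,1]-K[1,2])/K[1,1]
    return m["origin"], np.c_[x,-y,-np.ones(len(x))]@R.from_rotvec(m["rotation"]).as_matrix().T
def plane(name, uv, p, n):
    o,d=rays(name,uv); return o+d*(((p-o)@n)/(d@n))[:,None]
def project(name,P):
    m=eyes.camera_model(name); c=(np.atleast_2d(P)-m["origin"])@R.from_rotvec(m["rotation"]).as_matrix()
    K=m["mtx"]; return np.c_[K[0,0]*c[:,0]/-c[:,2]+K[0,2], K[1,1]*c[:,1]/c[:,2]+K[1,2]]
def dial(name, img, c, ax, ay):
    """red band / pointer angles, clockwise from up-slope"""
    dc=c+190*ax+np.array([0,0,92]); n=(ax+[0,0,1])/2**.5; up=(-ax+[0,0,1])/2**.5; rt=ay
    f=img.astype(int); r,g,b=f[...,0],f[...,1],f[...,2]
    out={}
    for k,mk,lo,hi in (("red",(r>90)&(r>2*g)&(r>2*b),40,90),("black",(f.max(2)<75),10,50)):
        v,u=np.nonzero(mk); q=plane(name,np.c_[u,v],dc,n)-dc
        X,Y=q@rt,q@up; rr=np.hypot(X,Y); s=(rr>lo)&(rr<hi)
        a=np.arctan2(X[s],Y[s]); m=np.angle(np.exp(1j*a).mean()) if s.any() else np.nan
        sp=np.angle(np.exp(1j*(a-m))) if s.any() else np.array([0])
        out[k]=(int(s.sum()),round(float(m),3),round(float(m+sp.min()),2),round(float(m+sp.max()),2),round(float(rr[s].mean()),1) if s.any() else None)
    return out
E
python3 - <<'E'
from h import *
z=np.load("top0.npz"); p,d=z["p"],z["d"]
g=cv2.cvtColor(p,cv2.COLOR_RGB2GRAY)
# pixels on tray-top plane by depth
v,u=np.mgrid[0:400,0:640]; uv=np.c_[u.ravel(),v.ravel()]
o,ry=rays("top",uv); P=o+ry*d.ravel()[:,None]
mk=(abs(P[:,2]-165)<9).reshape(400,640)&(d>0)
mk[:, :150]=0; mk[:,340:]=0; mk[:150]=0; mk[300:]=0
n,l,st,_=cv2.connectedComponentsWithStats(mk.astype(np.uint8)); i=1+st[1:,4].argmax()
cnt=cv2.findContours((l==i).astype(np.uint8),0,2)[0][0]
rect=cv2.minAreaRect(cnt); bx=cv2.boxPoints(rect); print(st[i],rect,np.median(P[(l==i).ravel(),2]))
W=plane("top",bx,np.array([0,0,165.]),np.array([0,0,1.])); 
pts=plane("top",cnt[:,0],np.array([0,0,165.]),np.array([0,0,1.]))[:,:2].astype(np.float32)
r2=cv2.minAreaRect(pts); print(r2, cv2.boxPoints(r2))
c=np.r_[r2[0],0]; 
dc=plane("top",[[224,160]],np.array([0,0,92.]),np.array([0,0,1.]))[0]
e=[np.array([np.cos(t),np.sin(t),0]) for t in np.radians(r2[2]+90*np.arange(4))]
ax=max(e,key=lambda a:a@(dc-c)); ay=np.cross([0,0,1],ax)
print("c",c,"ax",ax,"yaw",np.arctan2(ax[1],ax[0]),"dial guess",dc-c-190*ax)
for n_ in("top","side"):
    print(n_,dial(n_,np.load(n_+"0.npz")["p"],c,ax,ay))
cA=c+72*ax-72*ay; cB=c-72*ax+72*ay; print("A",cA,np.hypot(*cA[:2]),"B",cB,np.hypot(*cB[:2]))
np.savez("scale.npz",c=c,ax=ax,ay=ay)
im=p[100:300,120:360,::-1].copy()
for q in (cA,cB): 
    a=project("top",q+[0,0,165])[0]-[120,100]; cv2.circle(im,tuple(int(t) for t in a),2,(0,0,255),-1)
s=np.load("side0.npz")["p"][180:380,180:420,::-1]
cv2.imwrite("pics/crop0.png",np.vstack([cv2.resize(im,None,fx=1.5,fy=1.5),cv2.resize(s,None,fx=1.5,fy=1.5)]))
E
```

```text
[ 193  168  108  108 6731] ((246.27395629882812, 221.10275268554688), (81.8502197265625, 83.50543212890625), 65.55604553222656) 166.1742671309603
((540.182373046875, 57.74818420410156), (200.04200744628906, 200.04832458496094), 24.133317947387695) [[408.00757  108.13518 ]
 [489.79956  -74.42824 ]
 [672.3572     7.361191]
 [590.5652   189.9246  ]]
c [540.18237305  57.7481842    0.        ] ax [0.91259658 0.40886121 0.        ] yaw 0.4212058576125549 dial guess [-8.29419    -5.52488949 92.        ]
top {'red': (72, 1.552, 1.2, 1.9, 70.7), 'black': (15, 2.883, 0.05, 3.2, 25.0)}
side {'red': (113, 1.517, 1.13, 1.9, 67.1), 'black': (21, -2.36, -3.14, -0.05, 26.5)}
A [635.32733372  21.479238     0.        ] 635.690316612728 B [445.03741238  94.01713041   0.        ] 454.8598896623637
```

View pics/crop0.png

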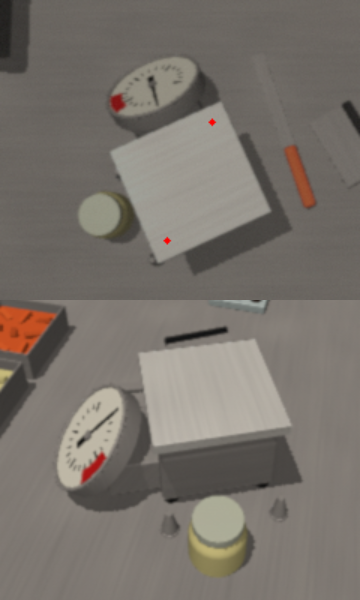

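The band's middle is at about 1.53 rad, so about 7 mm of travel, and the pointer is at zero. The red marks fall on the dial-left and back-right corners as intended. I'll shut the fingers and travel at this height.

Emit:
{"op": "carry_out", "data": {
  "deltas": [0.017,-0.0166,0,0,255,0.017,-0.0166,0,0,255,0.017,-0.0166,0,0,255,0.017,-0.0166,0,0,255,0.017,-0.0166,0,0,255,0.017,-0.0166,0,0,255,0.017,-0.0166,0,0,255,0.017,-0.0166,0,0,255,0.017,-0.0166,0,0,255,0.017,-0.0166,0,0,255,0.017,-0.0166,0,0,255,0.017,-0.0166,0,0,255],
  "force": 40
}}

```text
clock: 1.1
ee_pos: [328.4, -457.5, 245.0]
ee_rot: [-3.116, -0.393, 0.001]
contact_force: [1.1, -0.0, 0.1]
gripper_width: -0.004
gripper_force: 0.0
```

Emit:
{"op": "carry_out", "data": {
  "deltas": [0.017,-0.0166,0,0,255,0.017,-0.0166,0,0,255,0.017,-0.0166,0,0,255,0.017,-0.0166,0,0,255,0.017,-0.0166,0,0,255,0.017,-0.0166,0,0,255,0.017,-0.0166,0,0,255,0.017,-0.0166,0,0,255,0.017,-0.0166,0,0,255,0.017,-0.0166,0,0,255,0.017,-0.0166,0,0,255,0.017,-0.0166,0,0,255]
}}

```text
clock: 2.1
ee_pos: [476.6, -214.0, 245.1]
ee_rot: [-3.117, -0.393, 0.001]
contact_force: [0.2, -0.1, -0.4]
gripper_width: -0.001
gripper_force: 0.0
```

```bash
cat > rel.py <<'E'
from h import *
z=np.load("scale.npz"); c,ax,ay=z["c"],z["ax"],z["ay"]
s=status.state(); Rm=R.from_rotvec(s["ee_rot"]).as_matrix()
print("t",s["clock"],"ee",s["ee_pos"].round(1),"F",s["contact_force"].round(2),"w",round(s["gripper_width"],3),"tip",arm.tip_reach,"zt",Rm[:,2].round(3),"j",s["joint_pos"].round(2))
for n,k in (("A",1),("B",-1)):
    t=c+k*62*(ax-ay); t[2]=165+arm.tip_reach
    print(n,"to go (tool mm)",((t-s["ee_pos"])@Rm).round(1))
E
python3 rel.py
```

```text
t 2.1 ee [ 476.6 -214.   245.1] F [ 0.2  -0.11 -0.39] w -0.001 tip 14.0 zt [-0.001  0.    -1.   ] j [ 0.36  0.36 -0.07  2.06  0.03  0.73 -1.04]
A to go (tool mm) [ 200.7 -196.8   66. ]
B to go (tool mm) [  57.5 -298.    66.1]
```

Emit:
{"op": "carry_out", "data": {
  "deltas": [0.0167,-0.0164,0,0,255,0.0167,-0.0164,0,0,255,0.0167,-0.0164,0,0,255,0.0167,-0.0164,0,0,255,0.0167,-0.0164,0,0,255,0.0167,-0.0164,0,0,255,0.0167,-0.0164,0.008,0,255,0.0167,-0.0164,0.008,0,255,0.0167,-0.0164,0.008,0,255,0.0167,-0.0164,0.008,0,255,0.0167,-0.0164,0.008,0,255,0.0167,-0.0164,0.008,0,255]
}}

```text
clock: 3.1
ee_pos: [621.8, 26.3, 196.5]
ee_rot: [3.117, 0.393, -0.001]
contact_force: [-0.3, 0.3, 0.6]
gripper_width: -0.006
gripper_force: 0.0
```

Emit:
{"op": "carry_out", "data": {
  "deltas": [0,0,0,0,255,0,0,0,0,255,0,0,0,0,255]
}}

```text
clock: 3.35
ee_pos: [621.1, 24.7, 196.9]
ee_rot: [3.116, 0.393, -0.002]
contact_force: [-0.4, -0.2, 0.1]
gripper_width: -0.005
gripper_force: 0.0
```

```bash
python3 rel.py
python3 - <<'E'
from h import *
p,d=eyes.camera("top"); cv2.imwrite("pics/a1.png",p[80:300,100:400,::-1].repeat(2,0).repeat(2,1))
p,d=eyes.camera("wrist"); cv2.imwrite("pics/w1.png",p[:,:,::-1])
E
```

```text
t 3.35 ee [621.1  24.7 196.9] F [-0.39 -0.21  0.09] w -0.005 tip 14.0 zt [-0.001 -0.001 -1.   ] j [-0.08  0.53 -0.08  1.89  0.06  0.73 -1.51]
A to go (tool mm) [ 1.5 -1.5 17.9]
B to go (tool mm) [-141.8 -102.6   18. ]
```

View pics/a1.png

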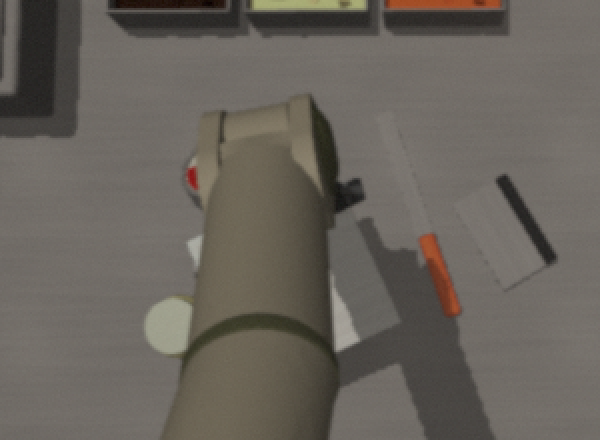

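View pics/w1.png

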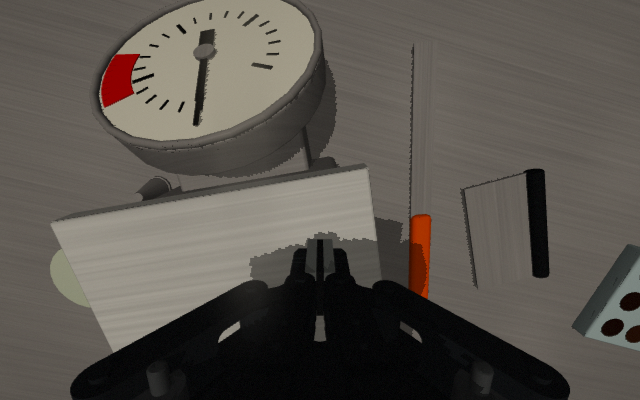

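The top view is blocked by the arm. The wrist view shows the fingers over the dial-left corner at about (320,245), the pointer at zero (tip about (197,122)), and the band near (120,80). That view will do for reading the dial. Next I'll descend to just past contact.

Emit:
{"op": "carry_out", "data": {
  "deltas": [0,0,0.004,0,255,0,0,0.004,0,255,0,0,0.004,0,255,0,0,0.003,0,255,0,0,0.003,0,255,0,0,0.002,0,255,0,0,0,0,255,0,0,0,0,255,0,0,0,0,255]
}}

```text
clock: 4.2
ee_pos: [621.5, 25.1, 177.3]
ee_rot: [3.117, 0.393, -0.0]
contact_force: [-0.9, -0.7, 1.6]
gripper_width: 0.006
gripper_force: 0.7
```

```bash
cat > look.py <<'E'
from h import *
import sys
z=np.load("scale.npz"); c,ax,ay=z["c"],z["ax"],z["ay"]
def wr(uv):
    s=status.state(); T=np.array(eyes.camera_model("wrist")["T_tool_cam"]); K=eyes.camera_model("wrist")["mtx"]
    Rt=R.from_rotvec(s["ee_rot"]).as_matrix(); Rc=Rt@T[:3,:3]; o=Rt@T[:3,3]+s["ee_pos"]
    uv=np.atleast_2d(uv).astype(float); x=(uv[:,0]-K[0,2])/K[0,0]; y=(uv[:,1]-K[1,2])/K[1,1]
    return o, np.c_[x,-y,-np.ones(len(x))]@Rc.T
import h
_r=h.rays; h.rays=lambda n,uv: wr(uv) if n=="wrist" else _r(n,uv)
p,_=eyes.camera("wrist"); ps,_=eyes.camera("side")
if len(sys.argv)>1: cv2.imwrite(f"pics/{sys.argv[1]}.png",p[:,:,::-1])
# rectify the dial: 1 px = 0.5 mm, up-slope up
dc=c+190*ax+np.array([0,0,92]); n=(ax+[0,0,1])/2**.5; up=(-ax+[0,0,1])/2**.5
def rect(name,img):
    v,u=np.nonzero(np.ones((400,640))); q=plane(name,np.c_[u,v],dc,n)-dc
    X,Y=q@ay,q@up; f=img.reshape(-1,3).astype(int); r,g,b=f.T
    red=(r>80)&(r>2*g)&(r>2*b); a=np.arctan2(X,Y); rr=np.hypot(X,Y)
    k=red&(rr>40)&(rr<90); rm=np.angle(np.exp(1j*a[k]).mean()) if k.any() else np.nan
    s=(rr>25)&(rr<50); lum=f.sum(1); bins=np.arange(-3.14,3.15,0.06); 
    t=np.median(lum[s]); dk=s&(lum<0.45*t); hist=np.histogram(a[dk],bins)[0]; j=hist.argmax()
    kk=dk&(np.cos(a-bins[j])>0.9); pm=np.angle(np.exp(1j*a[kk]).mean()) if kk.any() else np.nan
    return "red %.3f pointer %.3f (n %d) band radius %.1f"%(rm,pm,kk.sum(),rr[k].mean())
print("wrist",rect("wrist",p)); print("side",rect("side",ps))
E
python3 rel.py; python3 look.py
```

```text
t 4.2 ee [621.5  25.1 177.3] F [-0.86 -0.67  1.63] w 0.006 tip 14.0 zt [-0. -0. -1.] j [-0.08  0.56 -0.07  1.9   0.06  0.69 -1.51]
A to go (tool mm) [ 1.  -1.2 -1.7]
B to go (tool mm) [-142.3 -102.3   -1.6]
wrist red 1.516 pointer 0.595 (n 284) band radius 74.3
side red 1.517 pointer 0.330 (n 7) band radius 67.1
```

Emit:
{"op": "carry_out", "data": {
  "deltas": [0,0,0.001,0,255,0,0,0.001,0,255,0,0,0.001,0,255,0,0,0.001,0,255,0,0,0,0,255,0,0,0,0,255]
}}

```text
clock: 4.8
ee_pos: [621.6, 25.2, 173.3]
ee_rot: [3.117, 0.393, -0.0]
contact_force: [-1.3, -0.5, 4.8]
gripper_width: 0.0
gripper_force: 2.3
```

```bash
python3 rel.py; python3 look.py w2
```

```text
t 4.8 ee [621.6  25.2 173.3] F [-1.31 -0.45  4.79] w 0.0 tip 14.0 zt [-0. -0. -1.] j [-0.08  0.56 -0.07  1.9   0.06  0.68 -1.51]
A to go (tool mm) [ 0.9 -1.1 -5.7]
B to go (tool mm) [-142.4 -102.3   -5.7]
wrist red 1.523 pointer 1.500 (n 251) band radius 74.6
side red 1.517 pointer 1.371 (n 7) band radius 67.1
```

View pics/w2.png

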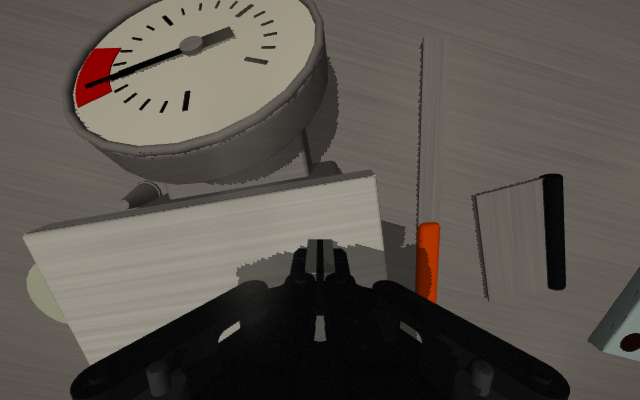

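The pointer tip at (88,86) sits in the middle of the red band. I'll hold about a second, then lift clear.

Emit:
{"op": "carry_out", "data": {
  "deltas": [0,0,0,0,255,0,0,0,0,255,0,0,0,0,255,0,0,0,0,255,0,0,0,0,255,0,0,0,0,255,0,0,0,0,255,0,0,0,0,255,0,0,0,0,255,0,0,0,0,255,0,0,0,0,255,0,0,0,0,255]
}}

```text
clock: 5.9
ee_pos: [621.6, 25.3, 173.3]
ee_rot: [3.117, 0.393, 0.0]
contact_force: [-1.7, -0.7, 4.7]
gripper_width: 0.002
gripper_force: 2.5
```

Emit:
{"op": "carry_out", "data": {
  "deltas": [0,0,-0.002,0,255,0,0,-0.003,0,255,0,0,-0.004,0,255,0,0,-0.005,0,255,0,0,-0.005,0,255,0,0,-0.005,0,255,0,0,0,0,255,0,0,0,0,255,0,0,0,0,255,0,0,0,0,255,0,0,0,0,255,0,0,0,0,255]
}}

```text
clock: 6.9
ee_pos: [621.5, 25.3, 197.0]
ee_rot: [-3.117, -0.393, 0.001]
contact_force: [-0.3, 0.1, 0.1]
gripper_width: -0.003
gripper_force: 0.0
```

```bash
python3 rel.py; python3 look.py w3
```

```text
t 6.9 ee [621.5  25.3 197. ] F [-0.33  0.11  0.14] w -0.003 tip 14.0 zt [-0. -0. -1.] j [-0.08  0.53 -0.08  1.89  0.06  0.73 -1.51]
A to go (tool mm) [ 0.9 -1.1 18. ]
B to go (tool mm) [-142.3 -102.2   18.1]
wrist red 1.514 pointer 0.127 (n 213) band radius 73.7
side red 1.517 pointer -0.104 (n 10) band radius 67.1
```

Emit:
{"op": "carry_out", "data": {
  "deltas": [-0.0119,-0.0085,-0.003,0,255,-0.0119,-0.0085,-0.003,0,255,-0.0119,-0.0085,-0.003,0,255,-0.0119,-0.0085,0,0,255,-0.0119,-0.0085,0,0,255,-0.0119,-0.0085,0,0,255,-0.0119,-0.0085,0,0,255,-0.0119,-0.0085,0,0,255,-0.0119,-0.0085,0,0,255,-0.0119,-0.0085,0.003,0,255,-0.0119,-0.0085,0.003,0,255,-0.0119,-0.0085,0.003,0,255]
}}

```text
clock: 8.0
ee_pos: [457.3, 88.9, 197.3]
ee_rot: [-3.117, -0.393, -0.001]
contact_force: [0.5, 0.5, 0.4]
gripper_width: 0.001
gripper_force: 0.0
```

Emit:
{"op": "carry_out", "data": {
  "deltas": [0,0,0,0,255,0,0,0,0,255,0,0,0,0,255,0,0,0,0,255]
}}

```text
clock: 8.33
ee_pos: [459.0, 88.4, 197.4]
ee_rot: [-3.117, -0.392, -0.001]
contact_force: [-0.4, 0.4, -0.6]
gripper_width: -0.003
gripper_force: 0.0
```

```bash
python3 rel.py; python3 look.py w4
```

```text
t 8.3333 ee [459.   88.4 197.4] F [-0.38  0.36 -0.63] w -0.003 tip 14.0 zt [ 0.001  0.    -1.   ] j [-0.25  0.37 -0.09  2.22  0.06  0.55 -1.7 ]
A to go (tool mm) [142.7 100.4  18.6]
B to go (tool mm) [-0.6 -0.7 18.4]
wrist red nan pointer nan (n 0) band radius nan
side red 1.517 pointer -0.104 (n 10) band radius 67.1
  return _methods._mean(a, axis=axis, dtype=dtype,
  ret = ret.dtype.type(ret / rcount)
look.py:23: RuntimeWarning: Mean of empty slice.
  return "red %.3f pointer %.3f (n %d) band radius %.1f"%(rm,pm,kk.sum(),rr[k].mean())
```

View pics/w4.png

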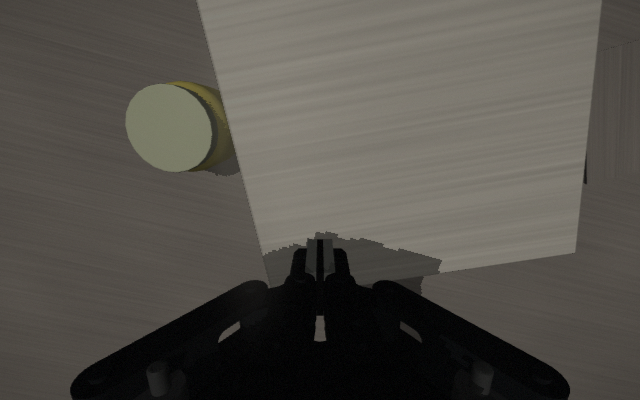

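The fingers at about (320,245) are over the back-right corner of the tray. The dial is out of the wrist's view, but the side camera sees it. I'll descend to the same depth, in two steps.

Emit:
{"op": "carry_out", "data": {
  "deltas": [0,0,0.004,0,255,0,0,0.004,0,255,0,0,0.004,0,255,0,0,0.003,0,255,0,0,0.003,0,255,0,0,0.002,0,255,0,0,0,0,255,0,0,0,0,255]
}}

```text
clock: 9.1
ee_pos: [457.8, 88.6, 177.2]
ee_rot: [3.117, 0.393, -0.001]
contact_force: [-0.0, 0.1, 2.6]
gripper_width: -0.003
gripper_force: 0.7
```

Emit:
{"op": "carry_out", "data": {
  "deltas": [0,0,0.001,0,255,0,0,0.001,0,255,0,0,0.001,0,255,0,0,0,0,255,0,0,0,0,255]
}}

```text
clock: 9.52
ee_pos: [457.8, 88.6, 174.3]
ee_rot: [3.117, 0.393, -0.0]
contact_force: [-1.8, -0.7, 3.5]
gripper_width: 0.003
gripper_force: 1.9
```

```bash
python3 rel.py; python3 look.py 2>/dev/null
```

```text
t 9.5167 ee [457.8  88.6 174.3] F [-1.84 -0.74  3.48] w 0.003 tip 14.0 zt [-0. -0. -1.] j [-0.25  0.41 -0.08  2.24  0.07  0.49 -1.71]
A to go (tool mm) [143.8 100.9  -4.8]
B to go (tool mm) [ 0.5 -0.3 -4.7]
wrist red nan pointer nan (n 0) band radius nan
side red 1.509 pointer 1.107 (n 6) band radius 66.9
```

Emit:
{"op": "carry_out", "data": {
  "deltas": [0,0,0.0008,0,255,0,0,0.0006,0,255,0,0,0,0,255,0,0,0,0,255]
}}

```text
clock: 9.95
ee_pos: [457.8, 88.6, 172.8]
ee_rot: [3.117, 0.393, -0.0]
contact_force: [-2.3, -0.8, 5.4]
gripper_width: 0.002
gripper_force: 2.5
```

```bash
python3 rel.py; python3 look.py 2>/dev/null
python3 - <<'E'
from h import *
p,_=eyes.camera("side"); cv2.imwrite("pics/s2.png",cv2.resize(p[220:330,200:400,::-1],None,fx=3,fy=3))
E
```

```text
t 9.95 ee [457.8  88.6 172.8] F [-2.29 -0.77  5.42] w 0.002 tip 14.0 zt [-0. -0. -1.] j [-0.25  0.41 -0.08  2.25  0.07  0.49 -1.71]
A to go (tool mm) [143.7 100.9  -6.2]
B to go (tool mm) [ 0.5 -0.3 -6.2]
wrist red nan pointer nan (n 0) band radius nan
side red 1.515 pointer 1.434 (n 13) band radius 67.0
```

View pics/s2.png

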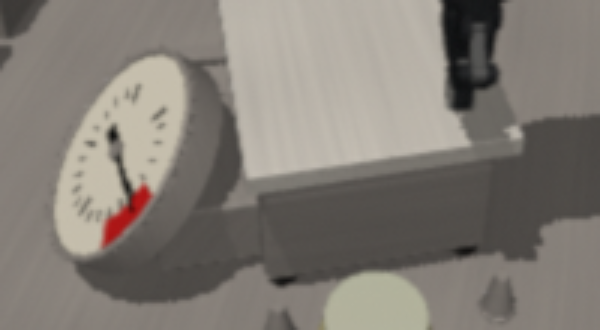

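The side view shows the pointer tip at (133,210), inside the red band, with the fingers on the back-right corner. I'll hold, then lift well clear.

Emit:
{"op": "carry_out", "data": {
  "deltas": [0,0,0,0,255,0,0,0,0,255,0,0,0,0,255,0,0,0,0,255,0,0,0,0,255,0,0,0,0,255,0,0,0,0,255,0,0,0,0,255,0,0,0,0,255,0,0,0,0,255,0,0,0,0,255,0,0,0,0,255]
}}

```text
clock: 11.1
ee_pos: [457.8, 88.6, 172.8]
ee_rot: [3.117, 0.393, -0.0]
contact_force: [-1.9, -0.9, 4.9]
gripper_width: 0.004
gripper_force: 2.5
```

Emit:
{"op": "carry_out", "data": {
  "deltas": [0,0,-0.002,0,255,0,0,-0.003,0,255,0,0,-0.004,0,255,0,0,-0.006,0,255,0,0,-0.01,0,255,0,0,-0.01,0,255,0,0,-0.01,0,255,0,0,-0.01,0,255,0,0,-0.01,0,255,0,0,-0.005,0,255,0,0,0,0,255,0,0,0,0,255]
}}

```text
clock: 12.1
ee_pos: [458.0, 88.7, 243.1]
ee_rot: [-3.117, -0.393, -0.001]
contact_force: [-0.2, -0.8, 0.2]
gripper_width: 0.001
gripper_force: 0.0
```

Emit:
{"op": "carry_out", "data": {
  "deltas": [0,0,0,0,255,0,0,0,0,255,0,0,0,0,255,0,0,0,0,255,0,0,0,0,255,0,0,0,0,255]
}}

```text
clock: 12.6
ee_pos: [457.9, 88.6, 242.7]
ee_rot: [3.117, 0.393, -0.001]
contact_force: [-0.0, -0.1, -0.1]
gripper_width: -0.001
gripper_force: 0.0
```

```bash
python3 rel.py; python3 look.py 2>/dev/null
```

```text
t 12.6 ee [457.9  88.6 242.7] F [-0.01 -0.11 -0.11] w -0.001 tip 14.0 zt [-0. -0. -1.] j [-0.24  0.3  -0.09  2.17  0.04  0.67 -1.68]
A to go (tool mm) [143.7 100.9  63.6]
B to go (tool mm) [ 0.5 -0.3 63.7]
wrist red nan pointer nan (n 0) band radius nan
side red 1.517 pointer -0.110 (n 9) band radius 67.1
```

The pointer is back at its zero reading and the arm is clear, so I'm handing in.

```bash
python3 -c "
from cell import ticket
print(ticket.job_done())"
```

```text
the job is handed in; nothing more can be done
None
```

I pressed the tray into the red band at the dial-side left corner and then at the back right corner, holding each about a second. The pointer returned to zero both times, the arm finished clear of the scale, and I handed the job in at about 12.6 s; no verdict came back.

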